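# Load the revolving cell charger and click it on

## Robot

A 6-joint arm with a two-finger parallel gripper is mounted at the origin on the work surface. World frame = base frame: x ahead of the robot, y to its left, z up, the work surface at z = 0. Lengths are in mm, angles in degrees, forces in N, time in s.
With the tool pointing down it reaches from about 350 to 850 mm from the base axis. Payload 8.1 kg.
Tool frame: the origin (TCP) lies on the centre line of the jaws, within the pads' length; the fingertips stand 19 mm ahead of it and the grasp point (between the pads) is the TCP; z points along the fingers, y is the line along which they close (so a half turn about z gives the same grasp; the last joint's range is limited). The gripper opens to 85 mm and grips with 20 to 120 N. Pads are 22 mm wide; open, the fingers measure 114 mm over their backs; the gripper's body (76 mm by 85 mm) begins 54 mm behind the grasp point. The pads swing forward as they close: fully open they stand 13 mm farther back than shut.
Start: joints at [64.549, 7.471, 85.268, -0, 87.261, -4.893], TCP at [210.67, 561.804, 250.292] pointing down, gripper open.
Joint ranges: [-169.43, 169.43], [-51.17, 129.36], [1.28, 143.12], [-76.62, 256.62], [0, 156.53], [-152.29, 152.29]. Speed limits (degrees/s): [136.94, 136.94, 159.86, 180, 180, 180].

## Interface

Orientations are given as [roll, pitch, yaw] about the fixed x, y, z axes, in that order (R = Rz(yaw) Ry(pitch) Rx(roll)).
In Python, from bench import r gives the robot as it stands. The module is installed in compiled form; this text tells all that it offers.
- The arm moves only by the tool servo_tool, never from a script. Its arguments are lists of equal length, an entry for each row: "fingers": the finger opening in m, from 0 to 0.0854; "linear": the shift along the tool's x, y, z in m, a list of three; "rotation": the turn, a rotation vector about the tool's x, y, z in degrees, a list of three. A call has 1 to 10 rows; each row is the pose to reach, as a shift and turn from the pose commanded when the call began, along the tool's axes at that moment; what a row does not reach only later rows make up. A row lasts 1/10 s, in which the tool goes at most 50 mm and 8.59 degrees, less where a joint would pass 70% of its speed; a pose out of reach is approached as far as the arm can. A call with a gripper value outside its range is refused whole. The fingers move at their own pace and stop on an object; "force" is the grip in N (left out, the last holds). Time passes only in rows, so rows that repeat a pose let the fingers close. It gives the time, the measured TCP pose, the force, the opening and the grip force at its end, in the units of the state.
- r.sense(): the state, without advancing time (a new reading comes with each control period).
- r.snapshot(name): name is "scene" or "top" or "wrist"; returns a dict with "frame" (480x640x3 uint8, red, green, blue), "fx", "fy", "cx", "cy" (pixels), "camera_from_world" (4x4, takes a point from world to camera coordinates). Camera axes: x right, y up, looking along -z (the intrinsics and any distortion apply to the point x, -y, -z); pixel columns grow to the right and rows downward; lengths in mm; the calibration is good to about 2 mm. A picture is of the moment at which its call begins. There is no depth.
- r.hand_in(): hands the job in; it is judged then, once.
The state is a dict: "time": time; "joint_pos": joint angles; "qd": joint speeds; "joint_efforts": joint torques, N m; "tool_pos": TCP position; "tcp_rot": TCP orientation; "ft_force": force on the tool from outside, world axes, zero at the start; "wrist_torque": the same for the moment, N m; "finger_gap": finger opening in mm; "grip_force": force on a finger pad.
Only numpy, scipy, OpenCV 4.12 (cv2) and the standard library are available. Lean on these libraries where they do the work, as an engineer would, in place of code of your own. Each camera call takes 0.05 s, during which the arm holds its last target. There are 200 camera calls.

## Task

Put the yellow torch cell, button end up, into the empty cup at the orange load mark of the revolving charger and press it gently down past the side spring until the sprung contact disc under it, whose height you have to feel for, is hard down. Then turn the carousel by its knob one click clockwise (seen from above), no further, so that the cell stands at the charging post, and let go. Leave the other things on the ledge where they are.

Things in the scene. Friction and masses are not known exactly. Their poses are not given: they have to be found in the camera images.
- cell: The cell to load, standing on end on the ledge, button up: cylinder 26.5 mm in diameter, 65 mm tall with its button, yellow wrap, white top end, steel button 12 mm across and 1.5 mm high; foot bevelled 2 mm; 75 to 115 g. The two cells already in the charger look the same but are fixed in it. Origin: centre of the underside, z up through the button.
- charger: Fixed round black housing of the revolving charger, 182 mm across, 21.5 mm high, on screw feet that hold it 1 to 11 mm above the ledge (differs from start to start). Origin: centre of the housing's underside, on the carousel's axis; z up, -x points to the load mark. Heights below are above this underside.
- load_mark (a point): Top of the orange tab (22 x 30 mm) on the housing's skirt that marks the loading place, 98 mm from the axis, 21.5 mm above the housing's underside.
- post (a point): Top of the black charging post (26 x 46 mm, green lamp on top) outside the carousel: 108 mm from the axis, 70 mm above the underside, one click (60 degrees) clockwise of the load mark.
- charge_place (a point): Fixed point where the loaded cup's bottom centre must come to stand, beside the charging post: 62 mm from the axis, 30 mm above the underside.
- seat: The cup to load: its bottom centre, 30 mm above the underside, 62 mm from the axis; starts at the load mark, turns with the carousel. Inside, a sprung brass contact disc (20 mm across) sits on a set screw: its top is 3 to 17 mm above this origin, which differs from start to start and must be felt. It gives 2 mm under 1 to 3 N, then is hard: the cell is home, 32 to 46 mm of it showing.
- cup_mouth (a point): Centre of that cup's mouth, level with its rim, 64 mm above the underside; bore 28.8 mm, 34 mm deep; mouth flared to 35 mm inside (42 mm outside), narrowing over the top 6 mm. The carousel is white with six such grey cups 60 degrees apart; the two next clockwise of this one hold yellow cells, the others are empty.
- contact (a point): Nose of that cup's sprung side contact, in the outer wall 21 mm above the cup's bottom. It stands 3 mm into the bore and presses the cell to the inner wall: a cell does not drop home but is pushed, some 2 to 7 N, until the disc is hard down, and stays there. More than 20 N on the disc is too much; some 4 N sideways at a cup can turn the carousel out of its click.
- knob (a point): Middle of the carousel's orange bar knob, on the axis, 92 mm above the underside: bar 50 mm long, 18 mm wide, 36 mm high (top at 110 mm), gripped across its width; its length runs along this point's x axis, at the start the line from load mark to axis. Cells in the cups reach up to 110 mm above the underside and in to 47 mm from the axis.
- wheel (a joint): Angle of the carousel in rad: 0 at the start, growing clockwise seen from above, without end stops. A spring detent every 1.047 rad (one click, 60 degrees) resists with about 0.3 N m on leaving a click, less towards halfway, then pulls on into the next click.
- grey_cell: A thicker grey throw-away cell, 33 mm in diameter, 61 mm tall, standing on end; not to be used. Origin: centre of its underside.
- jar: Glass jar with a brass twist cap, 62 mm in diameter, 84 mm tall. Origin: centre of its underside.
- torch: Black torch standing on its head, 42 mm in diameter at the foot, 31 mm above, 142 mm tall. Origin: centre of its underside.
- dish: Speckled white ceramic ring dish, 100 mm across, 26 mm high. Origin: centre of its underside.
- whistle: Blue plastic whistle lying on the ledge, about 48 x 18 x 22 mm. Origin: under its round chamber.
- keys: Steel key ring with three keys lying on the ledge, about 80 x 50 x 5 mm. Origin: centre of the ring.
Mind the look-alikes: they are no part of the job. Of the things shaped like the cell, the yellow one is meant.

How it is judged (in metres and radians):
On the way, in this order (a step that is already met when the one before it is completed fails the run):
1. the yellow cell is pressed home on the contact disc of the cup at the load mark (disc hard down), button up, before the carousel is turned (contact force between cell and seat above 5 N and z of cell in the frame of seat between 0 and 0.018 m and horizontal distance between cell and seat below 0.003 m and angle between cell's own z axis and vertical below 0.08 rad and value of joint wheel between -0.2 and 0.2 rad), for 0.1 s.
2. the carousel has been turned one click clockwise (value of joint wheel between 0.967 and 1.127 rad), for 0.2 s.
At the end, for the whole second after the job is handed in: The carousel rests one click clockwise of its start (within 0.08 rad of 1.047 rad), and the yellow cell stands in its cup at the charging post, button up and upright within 0.08 rad, within 3 mm of the cup's centre, its underside pressing on the cup's sprung contact disc (with more than 0.2 N) (all of step 2 and velocity of joint wheel between -0.05 and 0.05 rad/s and contact force between cell and seat above 0.2 N and z of cell in the frame of seat between 0 and 0.018 m and horizontal distance between cell and seat below 0.003 m and angle between cell's own z axis and vertical below 0.08 rad and horizontal distance between cell and charge_place below 0.008 m); the robot touches nothing.
It fails at once if the cell is pressed on its contact disc with more than 20 N (contact force between cell and seat above 20 N).
It fails at once if the cell is jammed against the carousel with more than 35 N (contact force between cell and wheel above 35 N).
It fails at once if the carousel is turned more than halfway to a second click (value of joint wheel above 1.57 rad).
It fails at once if the carousel is turned the wrong way (value of joint wheel below -0.52 rad).
It fails at once if another thing on the ledge is shifted by more than 30 mm (distance of any of grey_cell, jar, torch, dish, whistle, keys from where it was at the start of the episode above 0.03 m).
It also fails if it takes over 69 s, if anything falls off the work surface, if the arm or the gripper's body presses on something with over 40 N, if the wrist force passes 120 N, or if a joint passes its speed limit or range.

## Working session

There is one attempt and no reset: what is moved stays moved. The work goes in short steps, Python scripts to look and compute and a tool call to move; the robot and the scene stay as the last step left them, time stands still between calls to the robot, and variables do not carry over. Pictures are saved under pics/ and viewed, at most 10 in all, crops included, and the job is handed in when it is done.

Besides the shell and the picture viewer there is one more tool, called after ">>>" in YAML: its name, and indented under it one key for each argument. servo_tool: Moves the arm, as the interface text tells. Its arguments: {"type":"object","properties":{"fingers":{"type":"array","items":{"type":"number"}},"linear":{"type":"array","items":{"type":"array","items":{"type":"number"}}},"rotation":{"type":"array","items":{"type":"array","items":{"type":"number"}}},"force":{"type":"number"}},"required":["fingers","linear","rotation"]}

```bash
mkdir -p pics
cat > h.py <<'E'
import numpy as np, cv2
from bench import r
def snap(n,f):
    s=r.snapshot(n); cv2.imwrite('pics/'+f+'.png',cv2.cvtColor(s['frame'],cv2.COLOR_RGB2BGR)); np.savez('pics/'+f+'.npz',**{k:np.asarray(v) for k,v in s.items()}); return s
def load(f): return dict(np.load('pics/'+f+'.npz'))
def ray(s,u,v):
    T=s['camera_from_world'];R=T[:3,:3];t=T[:3,3]
    d=np.array([(u-s['cx'])/s['fx'],-(v-s['cy'])/s['fy'],-1.0])
    return -R.T@t,R.T@d
def onz(s,u,v,z):
    o,d=ray(s,u,v);return o+d*(z-o[2])/d[2]
def proj(s,p):
    T=s['camera_from_world'];c=T[:3,:3]@np.asarray(p,float)+T[:3,3]
    return s['cx']+s['fx']*c[0]/-c[2], s['cy']-s['fy']*c[1]/-c[2]
E
python3 - <<'E'
from h import *
a=snap('scene','s0');b=snap('top','t0')
for s in (a,b): print([k for k in s], s['fx'],s['cx'],s['cy'],ray(s,320,240))
cv2.imwrite('pics/both0.png',cv2.resize(np.vstack([cv2.imread('pics/s0.png'),cv2.imread('pics/t0.png')]),None,fx=.62,fy=.62))
print({k:np.round(v,2) for k,v in r.sense().items()})
E
```

```text
['frame', 'fx', 'fy', 'cx', 'cy', 'camera_from_world'] 575.583332347002 325.169237779422 242.9745851726889 (array([ 980.52549918,  434.49728646, 1051.67882844]), array([-0.37129067, -0.37486988, -0.84954292]))
['frame', 'fx', 'fy', 'cx', 'cy', 'camera_from_world'] 433.16161254173016 322.8158243710568 238.36333062430208 (array([ 492.55243725,    8.24298094, 1122.49315162]), array([ 0.07255572,  0.01280394, -0.99731051]))
{'time': np.float64(0.1), 'joint_pos': array([64.55,  7.51, 85.32, -0.  , 87.26, -4.89]), 'qd': array([-0.06, -0.01, -0.13,  0.1 , -0.  , -0.04]), 'joint_efforts': array([ 0.000e+00, -5.710e+01, -5.019e+01, -0.000e+00,  1.000e-02,
        0.000e+00]), 'tool_pos': array([210.49, 561.37, 249.33]), 'tcp_rot': array([-1.7990e+02, -1.0000e-02,  1.5944e+02]), 'ft_force': array([ 0.49,  0.15, -0.54]), 'wrist_torque': array([ 0.  ,  0.03, -0.02]), 'grip_force': np.float64(0.0), 'finger_gap': np.float64(85.05)}
```

View pics/both0.png

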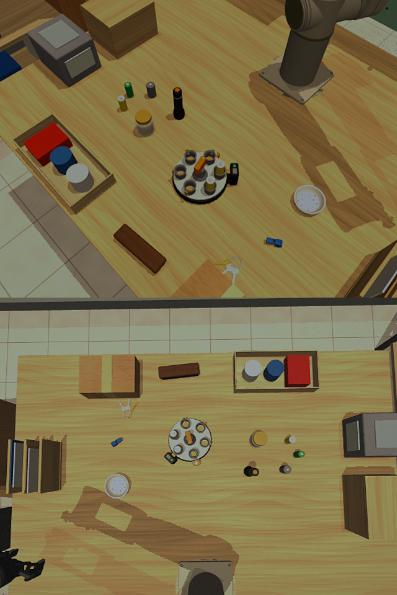

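The overview shows the charger at about (320,285) in the scene view. The cells, jar and torch are at about (190-290,140-200). I'll view an enlarged crop.

Run:
```python
from h import *
a=cv2.imread('pics/s0.png')[120:340,170:410];b=cv2.imread('pics/t0.png')[180:300,250:510]
a=cv2.resize(a,None,fx=2,fy=2,interpolation=3)
cv2.imwrite('pics/c0.png',np.hstack([cv2.resize(a,(480,440)),cv2.resize(b,(320,148),interpolation=3) if 0 else np.vstack([np.rot90(cv2.resize(b,(440,203),interpolation=3)),]) ]))
```

```text
(no output)
```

View pics/c0.png

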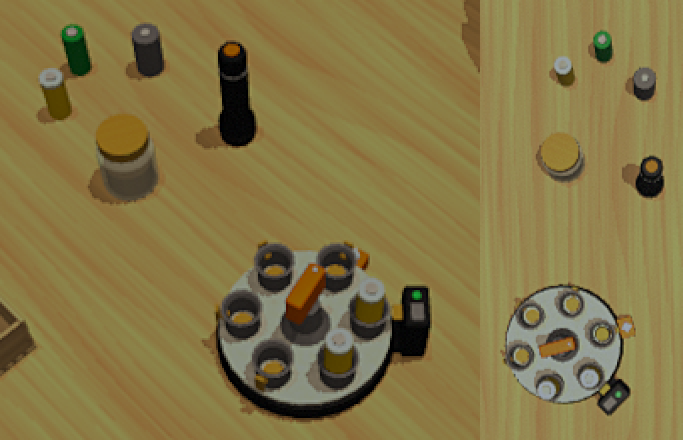

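The crop shows the yellow cell's top at scene (196,157) and top view (473,229). The post lamp is at scene (378,267), with the load mark near (350,249). The jar is next to the cell.

```bash
cat >> h.py <<'E'
def tri(*obs):
    A=np.zeros((3,3));b=np.zeros(3)
    for s,u,v in obs:
        o,d=ray(s,u,v);d=d/np.linalg.norm(d);P=np.eye(3)-np.outer(d,d);A+=P;b+=P@o
    p=np.linalg.solve(A,b);return p
def blobs(s,lo,hi,box,amin=4):
    h=cv2.cvtColor(s['frame'],cv2.COLOR_RGB2HSV);m=cv2.inRange(h,lo,hi);x0,y0,x1,y1=box
    k=np.zeros_like(m);k[y0:y1,x0:x1]=m[y0:y1,x0:x1]
    n,_,st,c=cv2.connectedComponentsWithStats(k)
    return [(tuple(np.round(c[i],1)),tuple(st[i])) for i in range(1,n) if st[i][4]>=amin]
E
python3 - <<'E'
from h import *
a=load('s0');b=load('t0')
for s,nm,cb,chb in((a,'s',(180,145,225,185),(270,235,390,335)),(b,'t',(460,215,490,245),(250,200,360,300))):
    print(nm,'white',blobs(s,(0,0,120),(180,60,255),cb))
    print(' green',blobs(s,(45,120,80),(80,255,255),chb,1))
    print(' orange',blobs(s,(5,170,110),(20,255,255),chb,4))
    print(' wheel',blobs(s,(0,0,120),(180,60,255),chb,50))
E
```

```text
s white [((np.float64(195.0), np.float64(158.1)), (np.int32(190), np.int32(154), np.int32(11), np.int32(9), np.int32(76)))]
 green [((np.float64(377.9), np.float64(267.2)), (np.int32(376), np.int32(265), np.int32(5), np.int32(5), np.int32(19)))]
 orange [((np.float64(350.8), np.float64(248.7)), (np.int32(348), np.int32(244), np.int32(7), np.int32(10), np.int32(32))), ((np.float64(322.2), np.float64(263.0)), (np.int32(313), np.int32(252), np.int32(20), np.int32(23), np.int32(200))), ((np.float64(335.5), np.float64(253.0)), (np.int32(334), np.int32(252), np.int32(4), np.int32(3), np.int32(4)))]
 wheel [((np.float64(302.6), np.float64(278.8)), (np.int32(281), np.int32(245), np.int32(48), np.int32(66), np.int32(570))), ((np.float64(290.8), np.float64(261.3)), (np.int32(285), np.int32(255), np.int32(11), np.int32(11), np.int32(54))), ((np.float64(338.0), np.float64(292.8)), (np.int32(302), np.int32(254), np.int32(63), np.int32(68), np.int32(1245)))]
t white [((np.float64(471.0), np.float64(228.5)), (np.int32(466), np.int32(224), np.int32(11), np.int32(10), np.int32(86)))]
 green [((np.float64(276.1), np.float64(261.1)), (np.int32(275), np.int32(260), np.int32(3), np.int32(3), np.int32(8)))]
 orange [((np.float64(304.1), np.float64(224.8)), (np.int32(299), np.int32(215), np.int32(11), np.int32(21), np.int32(136))), ((np.float64(319.6), np.float64(264.6)), (np.int32(316), np.int32(261), np.int32(7), np.int32(9), np.int32(26))), ((np.float64(313.0), np.float64(267.0)), (np.int32(311), np.int32(262), np.int32(7), np.int32(10), np.int32(24)))]
 wheel [((np.float64(303.5), np.float64(230.9)), (np.int32(272), np.int32(200), np.int32(68), np.int32(63), np.int32(1953)))]
```

Run:
```python
from h import *
a=load('s0');b=load('t0')
print('cell',tri((a,195.2,158.1),(b,471,228.5)),onz(a,195.2,158.1,64),onz(b,471,228.5,64))
print('post',tri((a,377.9,267.2),(b,276.1,261.1)))
for fz in (1,6,11):
  print(fz,'post',onz(a,377.9,267.2,70+fz),onz(b,276.1,261.1,70+fz),'knobt',onz(b,304.1,224.8,100+fz), onz(a,322.2,263,100+fz))
  print('  load cand',onz(a,350.8,248.7,21.5+fz),onz(b,319.6,264.6,21.5+fz),onz(b,313,267,21.5+fz))
for n in ('s0','t0'):pass
w=r.snapshot('wrist');o,d=ray(w,320,240);print('wrist cam',o,d,w['fx'])
```

```text
cell [ 593.10998179 -348.979196     61.70364479] [ 593.94325111 -347.04803863   64.        ] [ 592.97531026 -348.30324652   64.        ]
post [519.04932354 127.98423307  77.73138893]
1 post [515.98368908 125.7329637   71.        ] [519.10261149 128.89394671  71.        ] knobt [603.49876915  58.63080732 101.        ] [598.3119848   54.36681533 101.        ]
  load cand [500.28348854  40.8598929   22.5       ] [510.06362013  24.13046669  22.5       ] [504.20268295  40.93090393  22.5       ]
6 post [518.35215975 127.30720143  76.        ] [518.97636162 128.32023415  76.        ] knobt [602.95570955  58.38416922 106.        ] [600.32219847  56.36607343 106.        ]
  load cand [502.61662053  42.7722787   27.5       ] [509.98402335  24.0582504   27.5       ] [504.14972696  40.78232154  27.5       ]
11 post [520.72063043 128.88143916  81.        ] [518.85011175 127.74652159  81.        ] knobt [602.41264996  58.13753112 111.        ] [602.33241213  58.36533154 111.        ]
  load cand [504.94975253  44.68466449  32.5       ] [509.90442657  23.9860341   32.5       ] [504.09677097  40.63373915  32.5       ]
wrist cam [141.04063698 586.27603722 371.72541912] [ 0.27918857 -0.11651241 -0.953259  ] 333.4832147219758
```

```bash
cat >> h.py <<'E'
from scipy.spatial.transform import Rotation as Ro
def mv(p,yaw):
    s=r.sense();R=Ro.from_euler('xyz',s['tcp_rot'],degrees=True)
    print('time',s['time'],'shift m',np.round(R.inv().apply(np.array(p)-s['tool_pos'])/1000,4),'rot',np.round((R.inv()*Ro.from_euler('xyz',[180,0,yaw],degrees=True)).as_rotvec(degrees=True),1))
E
python3 -c "
from h import *
mv((565,50,330),195)"
```

```text
time 0.15 shift m [-0.5115 -0.3545 -0.0801] rot [ -0.1  -0.  -35.6]
```

>>> servo_tool:
  fingers: [0.06, 0.06, 0.06, 0.06, 0.06, 0.06, 0.06, 0.06, 0.06, 0.06]
  linear:
    - [-0.0409, -0.0284, -0.008]
    - [-0.0818, -0.0567, -0.016]
    - [-0.1228, -0.0851, -0.024]
    - [-0.1637, -0.1134, -0.032]
    - [-0.2046, -0.1418, -0.04]
    - [-0.2455, -0.1702, -0.048]
    - [-0.2864, -0.1985, -0.056]
    - [-0.3274, -0.2269, -0.064]
    - [-0.3683, -0.2552, -0.072]
    - [-0.4092, -0.2836, -0.08]
  rotation:
    - [0, 0, -3.6]
    - [0, 0, -7.2]
    - [0, 0, -10.8]
    - [0, 0, -14.4]
    - [0, 0, -18]
    - [0, 0, -21.6]
    - [0, 0, -25]
    - [0, 0, -28.6]
    - [0, 0, -32]
    - [0, 0, -35.6]

```text
time: 1.15
tool_pos: [492.5, 154.1, 329.9]
tcp_rot: [180.0, 0.0, -164.8]
ft_force: [0.2, 1.7, 1.0]
finger_gap: 60.2
grip_force: 0.0
```

```bash
python3 -c "
from h import *
print(r.sense()['tool_pos'],r.sense()['tcp_rot'])
mv((565,50,330),195)"
```

```text
[492.4887184  154.1319844  329.85444361] [ 1.79995246e+02  2.95100109e-03 -1.64816317e+02]
time 1.15 shift m [-0.0427 -0.1195 -0.0002] rot [0.  0.  0.2]
```

>>> servo_tool:
  fingers: [0.06, 0.06, 0.06, 0.06, 0.06]
  linear:
    - [-0.014, -0.04, 0]
    - [-0.028, -0.08, 0]
    - [-0.043, -0.12, 0]
    - [-0.043, -0.12, 0]
    - [-0.043, -0.12, 0]
  rotation:
    - [0, 0, 0]
    - [0, 0, 0]
    - [0, 0, 0]
    - [0, 0, 0]
    - [0, 0, 0]

```text
time: 1.65
tool_pos: [564.5, 50.4, 328.8]
tcp_rot: [180.0, -0.1, -165.1]
ft_force: [-0.3, 0.5, -0.9]
finger_gap: 59.9
grip_force: 0.0
```

```bash
python3 -c "
from h import *
s=snap('wrist','w1')
b=(0,0,640,480)
print('green',blobs(s,(45,120,80),(80,255,255),b,8))
print('orange',blobs(s,(3,170,90),(22,255,255),b,30))
print(r.sense()['tool_pos'])
"
```

```text
green [((np.float64(399.5), np.float64(180.6)), (np.int32(396), np.int32(177), np.int32(8), np.int32(8), np.int32(53)))]
orange [((np.float64(77.8), np.float64(34.5)), (np.int32(68), np.int32(23), np.int32(21), np.int32(23), np.int32(370))), ((np.float64(12.2), np.float64(130.7)), (np.int32(0), np.int32(124), np.int32(28), np.int32(15), np.int32(199))), ((np.float64(320.5), np.float64(146.9)), (np.int32(309), np.int32(138), np.int32(24), np.int32(18), np.int32(302))), ((np.float64(74.5), np.float64(169.0)), (np.int32(51), np.int32(145), np.int32(50), np.int32(49), np.int32(1118))), ((np.float64(321.1), np.float64(177.8)), (np.int32(314), np.int32(170), np.int32(15), np.int32(15), np.int32(134))), ((np.float64(386.5), np.float64(193.7)), (np.int32(381), np.int32(187), np.int32(12), np.int32(14), np.int32(91))), ((np.float64(365.8), np.float64(198.8)), (np.int32(357), np.int32(195), np.int32(20), np.int32(9), np.int32(70))), ((np.float64(320.4), np.float64(240.3)), (np.int32(312), np.int32(216), np.int32(17), np.int32(50), np.int32(729))), ((np.float64(279.4), np.float64(249.8)), (np.int32(274), np.int32(245), np.int32(13), np.int32(11), np.int32(71))), ((np.float64(365.0), np.float64(251.4)), (np.int32(355), np.int32(245), np.int32(22), np.int32(15), np.int32(133))), ((np.float64(320.3), np.float64(272.6)), (np.int32(315), np.int32(269), np.int32(13), np.int32(8), np.int32(51)))]
[564.23384822  51.37924437 329.13836211]
```

View pics/w1.png

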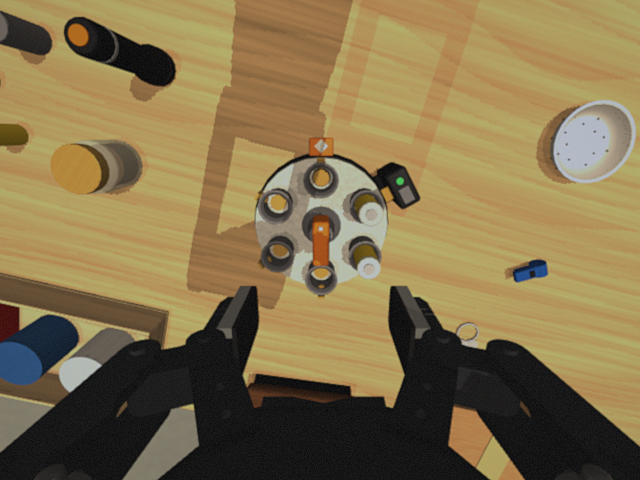

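The wrist view shows the load tab at (320,147) and the knob at (320,240). The charger line is already nearly aligned with tool x. The target cup is at (320,180) and the post lamp at (399.5,181).

Run:
```python
from h import *
w=load('w1');a=load('s0');b=load('t0')
print('post tri',tri((w,399.5,180.6),(a,377.9,267.2),(b,276.1,261.1)), tri((w,399.5,180.6),(a,377.9,267.2)))
print('mark tri',tri((w,320.5,146.9),(b,316.5,265.8)),tri((w,320.5,146.9),(a,350.8,248.7)))
for f in (1,6,11):
    L=onz(w,320.5,146.9,21.5+f)
    # outer edge of knob top: dot
    print(f,'mark',L,'post',onz(w,399.5,180.6,70+f),'knobdot',onz(w,320.5,229,110+f),'knob bot end',onz(w,320.4,266,110+f))
# white cell tops (button) in charger & rims
print(blobs(w,(0,0,150),(180,50,255),(340,190,400,290),40))
h=cv2.cvtColor(w['frame'],cv2.COLOR_RGB2HSV)
print('rim col 320 rows',[tuple(h[y,320]) for y in range(156,206,1)])
print('rim row 180',[tuple(map(int,h[180,x])) for x in range(298,344,2)])
```

```text
post tri [518.34486315 127.03960721  74.94470117] [517.74760787 126.25738176  73.80625982]
mark tri [506.28954512  30.85369623  62.35866574] [503.55992482  35.52759522  21.54143969]
1 mark [507.31092     30.60595886  22.5       ] post [518.33125146 126.57136488  71.        ] knobdot [585.63511424  51.94170913 111.        ] knob bot end [626.36459698  62.58851859 111.        ]
6 mark [507.14404748  30.59823393  27.5       ] post [517.99821297 125.30098925  76.        ] knobdot [584.27407655  51.61850227 116.        ] knob bot end [624.4051461   62.10888472 116.        ]
11 mark [506.97717496  30.590509    32.5       ] post [517.66517448 124.03061363  81.        ] knobdot [582.91303885  51.2952954  121.        ] knob bot end [622.44569521  61.62925085 121.        ]
[((np.float64(361.9), np.float64(236.8)), (np.int32(340), np.int32(190), np.int32(48), np.int32(93), np.int32(2173)))]
rim col 320 rows [(np.uint8(17), np.uint8(130), np.uint8(55)), (np.uint8(19), np.uint8(166), np.uint8(95)), (np.uint8(18), np.uint8(169), np.uint8(121)), (np.uint8(18), np.uint8(164), np.uint8(120)), (np.uin
[... 1727 characters left out ...]
uint8(33), np.uint8(149)), (np.uint8(41), np.uint8(33), np.uint8(193)), (np.uint8(39), np.uint8(27), np.uint8(190)), (np.uint8(46), np.uint8(18), np.uint8(189)), (np.uint8(45), np.uint8(13), np.uint8(191)), (np.uint8(39), np.uint8(22), np.uint8(186)), (np.uint8(33), np.uint8(33), np.uint8(187)), (np.uint8(29), np.uint8(39), np.uint8(172))]
rim row 180 [(19, 51, 124), (17, 53, 129), (19, 52, 123), (17, 35, 65), (9, 34, 53), (10, 28, 54), (21, 48, 106), (17, 51, 106), (18, 169, 116), (18, 170, 156), (18, 178, 179), (18, 170, 182), (19, 170, 181), (18, 170, 182), (18, 173, 183), (18, 171, 160), (18, 48, 118), (18, 47, 82), (11, 32, 64), (11, 43, 83), (25, 33, 132), (38, 32, 189), (39, 31, 189)]
```

```bash
python3 -c "
from h import *
w=load('w1');print(onz(w,320.3,180.5,70))
mv((590,-347,200),195)"
```

```text
[541.49277444  39.74650272  70.        ]
time 1.7 shift m [ 0.0781 -0.3916  0.129 ] rot [ 0.  -0.1  0. ]
```

>>> servo_tool:
  fingers: [0.05, 0.05, 0.05, 0.05, 0.05, 0.05, 0.05, 0.05, 0.05, 0.05]
  linear:
    - [0.009, -0.0435, 0]
    - [0.018, -0.087, 0]
    - [0.026, -0.1305, 0.015]
    - [0.035, -0.174, 0.03]
    - [0.044, -0.2175, 0.045]
    - [0.052, -0.261, 0.065]
    - [0.061, -0.3045, 0.085]
    - [0.07, -0.348, 0.105]
    - [0.078, -0.3916, 0.129]
    - [0.078, -0.3916, 0.129]
  rotation:
    - [0, 0, 0]
    - [0, 0, 0]
    - [0, 0, 0]
    - [0, 0, 0]
    - [0, 0, 0]
    - [0, 0, 0]
    - [0, 0, 0]
    - [0, 0, 0]
    - [0, 0, 0]
    - [0, 0, 0]

```text
time: 2.7
tool_pos: [588.2, -349.4, 194.4]
tcp_rot: [179.7, -0.3, -165.1]
ft_force: [-1.6, 0.0, -0.1]
finger_gap: 49.8
grip_force: 0.0
```

```bash
python3 -c "
from h import *
s=snap('wrist','w2')
c=cv2.imread('pics/w2.png')
print(proj(s,(593,-348.5,63)))
for b in blobs(s,(0,0,120),(180,70,255),(150,60,500,400),100): print(b, onz(s,*b[0],63.5))
print(r.sense()['tool_pos'])
"
```

```text
(np.float64(323.54183000024705), np.float64(239.63429728634162))
((np.float64(390.2), np.float64(76.3)), (np.int32(374), np.int32(71), np.int32(29), np.int32(15), np.int32(186))) [ 466.11201473 -334.32603134   63.5       ]
((np.float64(295.5), np.float64(155.7)), (np.int32(288), np.int32(148), np.int32(16), np.int32(17), np.int32(205))) [ 535.29194412 -385.36334372   63.5       ]
((np.float64(320.7), np.float64(238.1)), (np.int32(305), np.int32(223), np.int32(32), np.int32(31), np.int32(795))) [ 592.19470995 -351.05677942   63.5       ]
((np.float64(475.9), np.float64(251.2)), (np.int32(453), np.int32(246), np.int32(46), np.int32(14), np.int32(202))) [ 570.86938142 -227.20110297   63.5       ]
[ 589.26631039 -347.29858741  196.72302146]
```

View pics/w2.png

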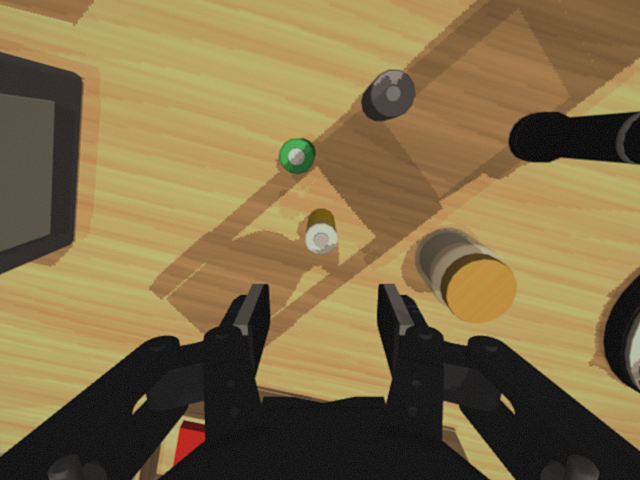

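The wrist view shows the cell top at (321,238), upright and clear of the fingers on both sides. I'll lower partway and refine once more.

```bash
python3 -c "
from h import *
mv((592.5,-350,130),195)"
```

```text
time 2.75 shift m [-0.0027 -0.0037  0.0667] rot [ 0.3 -0.2 -0.1]
```

>>> servo_tool:
  fingers: [0.05, 0.05, 0.05, 0.05, 0.05]
  linear:
    - [-0.002, -0.002, 0.03]
    - [-0.003, -0.003, 0.066]
    - [-0.003, -0.003, 0.066]
    - [-0.003, -0.003, 0.066]
    - [-0.003, -0.003, 0.066]
  rotation:
    - [0, 0, 0]
    - [0, 0, 0]
    - [0, 0, 0]
    - [0, 0, 0]
    - [0, 0, 0]

```text
time: 3.25
tool_pos: [596.1, -348.9, 138.0]
tcp_rot: [-179.8, 0.1, -164.9]
ft_force: [-0.3, 0.1, 0.0]
finger_gap: 50.2
grip_force: 0.0
```

```bash
python3 -c "
from h import *
s=snap('wrist','w3')
for b in blobs(s,(0,0,120),(180,70,255),(220,120,420,400),300): print(b, onz(s,*b[0],63.5))
print(r.sense()['tool_pos'])
mv((592.5,-350,57),195)
"
```

```text
((np.float64(292.0), np.float64(146.1)), (np.int32(282), np.int32(135), np.int32(21), np.int32(23), np.int32(379))) [ 535.3277708 -385.3555669   63.5      ]
((np.float64(323.6), np.float64(251.1)), (np.int32(304), np.int32(232), np.int32(41), np.int32(39), np.int32(1253))) [ 591.87520851 -351.39044628   63.5       ]
[ 596.141437   -349.37367916  138.20935879]
time 3.3 shift m [0.0039 0.0006 0.0812] rot [-0.2  0.2  0.1]
```

```bash
cat >> h.py <<'E'
J=[64.549,-4.893]
def cmd(log):
    p=np.array([210.67,561.804,250.292]);R=Ro.from_euler('xyz',[180,0,90+J[0]-J[1]],degrees=True)
    for l,w in log: p=p+R.apply(np.array(l)*1000);R=R*Ro.from_rotvec(w,degrees=True)
    return p,R
import json
LOG=[([-.4092,-.2836,-.08],[0,0,-35.6]),([-.043,-.12,0],[0,0,0]),([.078,-.3916,.129],[0,0,0]),([-.003,-.003,.066],[0,0,0])]
def mv2(log,p,yaw):
    q,R=cmd(log);s=r.sense()
    print('t',s['time'],'cmd',q.round(2),R.as_euler('xyz',degrees=True).round(2),'meas',s['tool_pos'].round(2),s['tcp_rot'].round(2),'F',s['ft_force'].round(1))
    print('shift',np.round(R.inv().apply(np.array(p)-q)/1000,4),'rot',np.round((R.inv()*Ro.from_euler('xyz',[180,0,yaw],degrees=True)).as_rotvec(degrees=True),2))
E
python3 -c "
from h import *
mv2(LOG,(592,-351,57),195)"
```

```text
t 3.3 cmd [ 596.87 -352.7   135.29] [ 180.      0.   -164.96] meas [ 596.14 -349.37  138.21] [-1.798e+02  1.700e-01 -1.649e+02] F [-0.6  0.2  0. ]
shift [0.0043 0.0029 0.0783] rot [-0.    0.    0.04]
```

>>> servo_tool:
  fingers: [0.05, 0.05, 0.05, 0.05, 0.05, 0.05]
  linear:
    - [0.0043, 0.0029, 0.02]
    - [0.0043, 0.0029, 0.04]
    - [0.0043, 0.0029, 0.06]
    - [0.0043, 0.0029, 0.075]
    - [0.0043, 0.0029, 0.0783]
    - [0.0043, 0.0029, 0.0783]
  rotation:
    - [0, 0, 0]
    - [0, 0, 0]
    - [0, 0, 0]
    - [0, 0, 0]
    - [0, 0, 0]
    - [0, 0, 0]

```text
time: 3.9
tool_pos: [589.8, -347.6, 56.7]
tcp_rot: [-180.0, 0.0, -165.0]
ft_force: [0.1, -0.6, 0.2]
finger_gap: 50.3
grip_force: 0.0
```

```bash
python3 -c "
from h import *
L=LOG+[([.0043,.0029,.0783],[0,0,0])]
mv2(L,(592,-351,57),195)"
```

```text
t 3.9 cmd [ 591.97 -351.02   56.99] [ 180.      0.   -164.96] meas [ 589.76 -347.57   56.72] [-179.99    0.   -164.95] F [ 0.1 -0.6  0.2]
shift [-0.  0. -0.] rot [-0.    0.    0.04]
```

>>> servo_tool:
  fingers: [0.05, 0.05, 0.02, 0.02, 0.02, 0.02, 0.02]
  linear:
    - [-0.0012, -0.0035, 0]
    - [-0.0012, -0.0035, 0]
    - [-0.0012, -0.0035, 0]
    - [-0.0012, -0.0035, 0]
    - [-0.0012, -0.0035, 0]
    - [-0.0012, -0.0035, 0]
    - [-0.0012, -0.0035, 0]
  rotation:
    - [0, 0, 0]
    - [0, 0, 0]
    - [0, 0, 0]
    - [0, 0, 0]
    - [0, 0, 0]
    - [0, 0, 0]
    - [0, 0, 0]
  force: 25

```text
time: 4.6
tool_pos: [592.1, -350.9, 57.1]
tcp_rot: [-179.9, 0.0, -165.0]
ft_force: [-0.9, -0.0, 5.5]
finger_gap: 25.6
grip_force: 24.7
```

```bash
python3 -c "
from h import *
p=r.sense()
print(p['tool_pos'],p['finger_gap'],p['grip_force'],p['ft_force'])
"
```

```text
[ 592.08199912 -350.86388979   57.09615755] 25.621987857705335 24.685678482055664 [-0.85914443 -0.0366544   5.52922209]
```

>>> servo_tool:
  fingers: [0.02, 0.02, 0.02, 0.02, 0.02, 0.02, 0.02, 0.02, 0.02, 0.02]
  linear:
    - [0, 0, -0.01]
    - [0, 0, -0.04]
    - [0, 0, -0.08]
    - [0, 0, -0.12]
    - [0, 0, -0.16]
    - [-0.004, 0.03, -0.193]
    - [-0.009, 0.07, -0.193]
    - [-0.015, 0.11, -0.193]
    - [-0.02, 0.15, -0.193]
    - [-0.026, 0.19, -0.193]
  rotation:
    - [0, 0, 0]
    - [0, 0, 0]
    - [0, 0, 0]
    - [0, 0, 0]
    - [0, 0, 0]
    - [0, 0, 0]
    - [0, 0, 0]
    - [0, 0, 0]
    - [0, 0, 0]
    - [0, 0, 0]

```text
time: 5.6
tool_pos: [566.6, -158.9, 249.3]
tcp_rot: [180.0, -0.0, -165.0]
ft_force: [0.2, 0.6, -0.5]
finger_gap: 25.7
grip_force: 24.9
```

>>> servo_tool:
  fingers: [0.02, 0.02, 0.02, 0.02, 0.02, 0.02, 0.02, 0.02, 0.02, 0.02]
  linear:
    - [-0.006, 0.04, 0]
    - [-0.011, 0.08, 0]
    - [-0.017, 0.12, 0]
    - [-0.023, 0.16, 0]
    - [-0.026, 0.19, 0]
    - [-0.0265, 0.2005, 0]
    - [-0.0265, 0.2005, 0]
    - [-0.0265, 0.2005, 0]
    - [-0.0265, 0.2005, 0]
    - [-0.0265, 0.2005, 0]
  rotation:
    - [0, 0, 0]
    - [0, 0, 0]
    - [0, 0, 0]
    - [0, 0, 0]
    - [0, 0, 0]
    - [0, 0, 0]
    - [0, 0, 0]
    - [0, 0, 0]
    - [0, 0, 0]
    - [0, 0, 0]

```text
time: 6.6
tool_pos: [541.2, 38.8, 249.2]
tcp_rot: [-180.0, -0.0, -165.1]
ft_force: [0.3, 0.1, -1.1]
finger_gap: 25.7
grip_force: 24.9
```

```bash
python3 -c "
from h import *
s=snap('wrist','w4')
L=blobs(s,(3,170,90),(22,255,255),(290,60,350,300),25)
for b in L: print(b,onz(s,*b[0],27.5))
p=r.sense();print(p['tool_pos'],p['tcp_rot'],p['ft_force'])
"
```

```text
((np.float64(325.6), np.float64(173.8)), (np.int32(311), np.int32(163), np.int32(30), np.int32(23), np.int32(447))) [505.75040782  30.54226204  27.5       ]
((np.float64(326.2), np.float64(212.0)), (np.int32(317), np.int32(203), np.int32(19), np.int32(18), np.int32(211))) [544.08795638  41.52459561  27.5       ]
((np.float64(324.3), np.float64(276.8)), (np.int32(297), np.int32(252), np.int32(53), np.int32(48), np.int32(1136))) [616.30940923  58.8141385   27.5       ]
[541.16403379  38.99720659 249.22954928] [-1.79992304e+02 -1.30904830e-02 -1.65049116e+02] [ 0.29828059 -0.51592885 -0.87857811]
```

View pics/w4.png

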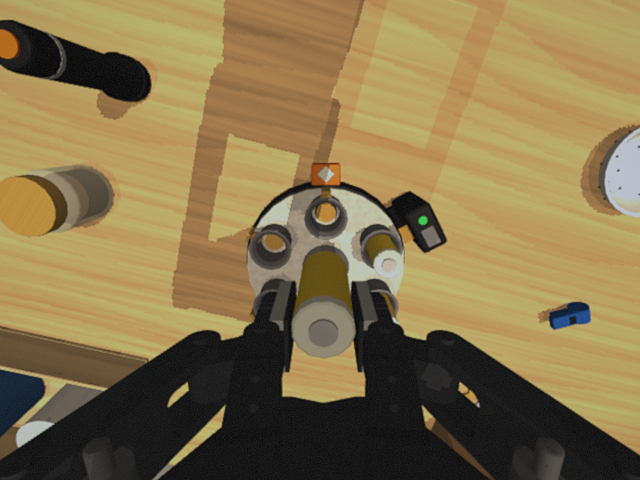

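```bash
python3 -c "
from h import *
s=load('w4')
print('celltop',onz(s,323.5,332.5,257))
h=cv2.cvtColor(s['frame'],cv2.COLOR_RGB2HSV)
print('row214',[(x,int(h[214,x,1]),int(h[214,x,2])) for x in range(298,354,2)])
print('col326',[(y,int(h[y,326,1]),int(h[y,326,2])) for y in range(186,250,2)])
print('row262',[(x,int(h[262,x,0]),int(h[262,x,1]),int(h[262,x,2])) for x in range(292,356,2)])
print('row333',[(x,int(h[333,x,1]),int(h[333,x,2])) for x in range(286,362,2)])
"
```

```text
celltop [541.46749942  37.71167286 257.        ]
row214 [(298, 56, 155), (300, 55, 157), (302, 54, 146), (304, 50, 133), (306, 29, 70), (308, 40, 58), (310, 24, 53), (312, 54, 100), (314, 52, 123), (316, 150, 92), (318, 165, 116), (320, 171, 186), (322, 174, 182), (324, 169, 186), (326, 174, 183), (328, 171, 186), (330, 174, 185), (332, 176, 180), (334, 173, 183), (336, 45, 97), (338, 52, 128), (340, 32, 48), (342, 28, 64), (344, 34, 89), (346, 36, 129), (348, 36, 199), (350, 34, 197), (352, 35, 194)]
col326 [(186, 21, 49), (188, 163, 78), (190, 157, 81), (192, 167, 124), (194, 162, 121), (196, 156, 116), (198, 22, 71), (200, 23, 56), (202, 132, 89), (204, 173, 161), (206, 172, 187), (208, 170, 184), (210, 175, 182), (212, 172, 184), (214, 174, 183), (216, 171, 182), (218, 170, 184), (220, 178, 183), (222, 90, 187), (224, 40, 166), (226, 23, 45), (228, 33, 54), (230, 36, 50), (232, 30, 76), (234, 37, 89), (236, 35, 101), (238, 35, 130), (240, 53, 150), (242, 56, 133), (244, 52, 118), (246, 28, 63), (248, 28, 64)]
row262 [(292, 18, 55, 153), (294, 18, 55, 158), (296, 18, 54, 160), (29
[... 491 characters left out ...]
, 30, 94), (348, 33, 18, 138), (350, 44, 22, 199), (352, 41, 21, 195), (354, 39, 25, 196)]
row333 [(286, 46, 28), (288, 31, 25), (290, 43, 18), (292, 48, 101), (294, 51, 145), (296, 53, 145), (298, 51, 144), (300, 51, 144), (302, 53, 145), (304, 51, 144), (306, 53, 145), (308, 45, 126), (310, 37, 110), (312, 37, 111), (314, 33, 109), (316, 37, 111), (318, 32, 111), (320, 34, 112), (322, 35, 109), (324, 34, 113), (326, 36, 113), (328, 34, 112), (330, 38, 114), (332, 33, 115), (334, 36, 114), (336, 33, 115), (338, 44, 128), (340, 53, 145), (342, 53, 143), (344, 51, 144), (346, 55, 145), (348, 51, 144), (350, 53, 143), (352, 51, 144), (354, 48, 122), (356, 20, 25), (358, 27, 19), (360, 40, 32)]
```

>>> servo_tool:
  fingers: [0.02, 0.02, 0.02, 0.02, 0.02, 0.02]
  linear:
    - [-0.0005, 0.0014, 0.03]
    - [-0.0005, 0.0014, 0.06]
    - [-0.0005, 0.0014, 0.09]
    - [-0.0005, 0.0014, 0.107]
    - [-0.0005, 0.0014, 0.107]
    - [-0.0005, 0.0014, 0.107]
  rotation:
    - [0, 0, 0]
    - [0, 0, 0]
    - [0, 0, 0]
    - [0, 0, 0]
    - [0, 0, 0]
    - [0, 0, 0]

```text
time: 7.25
tool_pos: [541.3, 41.1, 142.7]
tcp_rot: [180.0, -0.0, -165.0]
ft_force: [0.7, -0.7, -1.1]
finger_gap: 25.5
grip_force: 24.9
```

```bash
python3 -c "
from h import *
s=snap('wrist','w5');p=r.sense();print(p['tool_pos'],p['tcp_rot'],p['ft_force'])
c=cv2.imread('pics/w5.png')[170:400,240:410];cv2.imwrite('pics/w5c.png',cv2.resize(c,None,fx=3,fy=2.6,interpolation=cv2.INTER_NEAREST))
"
```

```text
[541.94429759  41.2174624  143.6181167 ] [-1.79971965e+02  8.62228705e-02 -1.64988750e+02] [ 1.00844051 -0.71559302 -1.27863918]
```

View pics/w5c.png

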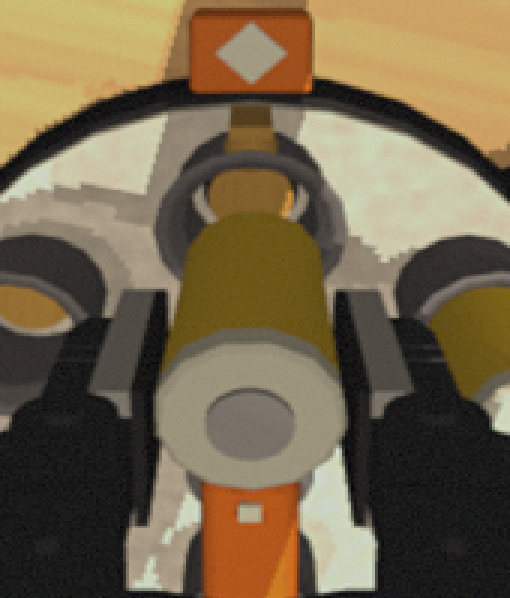

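The crop shows cell, cup, tab and knob columns aligned to within about half a millimetre. Next is the radial check.

```bash
python3 -c "
from h import *
s=load('w5');u=np.array([-.966,-.259])
c=np.array([541.6,41.15])
for n,row,z in (('rim outer',228.5,70),('rim outer f3',228.5,67),('rim f9',228.5,73),('cell bot',252,86.3),('cell bot+2',251,88),('tab out',173.5,27.5),('tab in',205,27.5),('cell top far',170+488/2.6,150.5)):
    p=onz(s,324,row,z);print(n,p.round(1),'radial rel TCP',((p[:2]-c)@u).round(1))
"
```

```text
rim outer [522.1  35.2  70. ] radial rel TCP 20.4
rim outer f3 [522.9  35.4  67. ] radial rel TCP 19.6
rim f9 [521.3  35.   73. ] radial rel TCP 21.3
cell bot [531.1  37.6  86.3] radial rel TCP 11.1
cell bot+2 [529.9  37.2  88. ] radial rel TCP 12.3
tab out [494.7  27.9  27.5] radial rel TCP 48.8
tab in [516.4  33.8  27.5] radial rel TCP 26.2
cell top far [552.7  43.2 150.5] radial rel TCP -11.3
```

>>> servo_tool:
  fingers: [0.02, 0.02, 0.02, 0.02, 0.02, 0.02, 0.02, 0.02]
  linear:
    - [0, 0, 0.008]
    - [0, 0, 0.014]
    - [0, 0, 0.016]
    - [0, 0, 0.018]
    - [0, 0, 0.02]
    - [0, 0, 0.022]
    - [0, 0, 0.022]
    - [0, 0, 0.022]
  rotation:
    - [0, 0, 0]
    - [0, 0, 0]
    - [0, 0, 0]
    - [0, 0, 0]
    - [0, 0, 0]
    - [0, 0, 0]
    - [0, 0, 0]
    - [0, 0, 0]

```text
time: 8.1
tool_pos: [541.2, 41.6, 120.4]
tcp_rot: [-180.0, 0.0, -165.0]
ft_force: [-0.2, -0.3, -1.0]
finger_gap: 25.4
grip_force: 24.9
```

```bash
python3 -c "
from h import *
p=r.sense();print(p['tool_pos'],p['tcp_rot'],p['ft_force'],p['wrist_torque'])
"
```

```text
[541.15503439  41.61663533 120.36766961] [-1.79999184e+02  1.47972238e-03 -1.64955373e+02] [-0.19247555 -0.33030303 -0.96656599] [ 0.00042371 -0.06493533 -0.00263658]
```

>>> servo_tool:
  fingers: [0.02, 0.02, 0.02, 0.02, 0.02, 0.02]
  linear:
    - [0, 0, 0.001]
    - [0, 0, 0.002]
    - [0, 0, 0.003]
    - [0, 0, 0.004]
    - [0, 0, 0.004]
    - [0, 0, 0.004]
  rotation:
    - [0, 0, 0]
    - [0, 0, 0]
    - [0, 0, 0]
    - [0, 0, 0]
    - [0, 0, 0]
    - [0, 0, 0]

```text
time: 8.7
tool_pos: [541.0, 41.5, 116.2]
tcp_rot: [-180.0, -0.0, -165.0]
ft_force: [-0.5, -1.9, -1.1]
finger_gap: 25.6
grip_force: 24.9
```

>>> servo_tool:
  fingers: [0.02, 0.02, 0.02, 0.02, 0.02]
  linear:
    - [0, 0, 0.001]
    - [0, 0, 0.002]
    - [0, 0, 0.003]
    - [0, 0, 0.003]
    - [0, 0, 0.003]
  rotation:
    - [0, 0, 0]
    - [0, 0, 0]
    - [0, 0, 0]
    - [0, 0, 0]
    - [0, 0, 0]

```text
time: 9.2
tool_pos: [541.0, 41.6, 113.1]
tcp_rot: [-180.0, -0.0, -165.0]
ft_force: [-1.1, -1.5, -1.8]
finger_gap: 25.5
grip_force: 24.9
```

>>> servo_tool:
  fingers: [0.02, 0.02, 0.02, 0.02, 0.02]
  linear:
    - [0, -0.0006, 0.001]
    - [0, -0.0006, 0.002]
    - [0, -0.0006, 0.003]
    - [0, -0.0006, 0.003]
    - [0, -0.0006, 0.003]
  rotation:
    - [0, 0, 0]
    - [0, 0, 0]
    - [0, 0, 0]
    - [0, 0, 0]
    - [0, 0, 0]

```text
time: 9.7
tool_pos: [541.4, 41.0, 110.4]
tcp_rot: [-180.0, 0.0, -165.0]
ft_force: [-0.2, -1.6, 1.0]
finger_gap: 25.6
grip_force: 25.2
```

>>> servo_tool:
  fingers: [0.02, 0.02, 0.02, 0.02, 0.02]
  linear:
    - [0, 0, 0.0006]
    - [0, 0, 0.0012]
    - [0, 0, 0.002]
    - [0, 0, 0.002]
    - [0, 0, 0.002]
  rotation:
    - [0, 0, 0]
    - [0, 0, 0]
    - [0, 0, 0]
    - [0, 0, 0]
    - [0, 0, 0]

```text
time: 10.2
tool_pos: [541.3, 41.0, 108.3]
tcp_rot: [-180.0, 0.0, -165.0]
ft_force: [-1.9, -1.5, 2.9]
finger_gap: 25.8
grip_force: 25.3
```

>>> servo_tool:
  fingers: [0.02, 0.02, 0.02, 0.02, 0.02]
  linear:
    - [0.0003, -0.0005, 0.0005]
    - [0.0005, -0.0005, 0.001]
    - [0.0005, -0.0005, 0.0015]
    - [0.0005, -0.0005, 0.0015]
    - [0.0005, -0.0005, 0.0015]
  rotation:
    - [0, 0, 0]
    - [0, 0, 0]
    - [0, 0, 0]
    - [0, 0, 0]
    - [0, 0, 0]

```text
time: 10.7
tool_pos: [541.1, 40.5, 106.8]
tcp_rot: [180.0, 0.0, -165.0]
ft_force: [1.6, 0.5, 1.9]
finger_gap: 25.6
grip_force: 25.3
```

```bash
python3 -c "
from h import *
p=r.sense();print(p['tool_pos'],p['tcp_rot'],p['ft_force'],p['wrist_torque'])
"
```

```text
[541.07639802  40.53187421 106.80204009] [ 1.79995015e+02  2.21645076e-02 -1.64953321e+02] [1.63243301 0.48216813 1.88950597] [ 0.17285592 -0.27897974  0.00873555]
```

Side forces are now small. I'll keep going down in 1.5 mm steps.

>>> servo_tool:
  fingers: [0.02, 0.02, 0.02, 0.02, 0.02]
  linear:
    - [0, 0, 0.0005]
    - [0, 0, 0.001]
    - [0, 0, 0.0015]
    - [0, 0, 0.0015]
    - [0, 0, 0.0015]
  rotation:
    - [0, 0, 0]
    - [0, 0, 0]
    - [0, 0, 0]
    - [0, 0, 0]
    - [0, 0, 0]

```text
time: 11.2
tool_pos: [541.0, 40.4, 105.3]
tcp_rot: [-180.0, 0.0, -165.0]
ft_force: [2.0, 0.7, 1.5]
finger_gap: 26.0
grip_force: 25.3
```

>>> servo_tool:
  fingers: [0.02, 0.02, 0.02, 0.02, 0.02]
  linear:
    - [0, 0, 0.0005]
    - [0, 0, 0.001]
    - [0, 0, 0.001]
    - [0, 0, 0.001]
    - [0, 0, 0.001]
  rotation:
    - [0, 0, 0]
    - [0, 0, 0]
    - [0, 0, 0]
    - [0, 0, 0]
    - [0, 0, 0]

```text
time: 11.7
tool_pos: [541.0, 40.4, 104.3]
tcp_rot: [-180.0, 0.0, -165.0]
ft_force: [2.8, 0.0, 1.1]
finger_gap: 25.6
grip_force: 25.3
```

>>> servo_tool:
  fingers: [0.02, 0.02, 0.02, 0.02, 0.02]
  linear:
    - [-0.0002, 0, 0.0005]
    - [-0.0002, 0, 0.001]
    - [-0.0002, 0, 0.0015]
    - [-0.0002, 0, 0.0015]
    - [-0.0002, 0, 0.0015]
  rotation:
    - [0, 0, 0]
    - [0, 0, 0]
    - [0, 0, 0]
    - [0, 0, 0]
    - [0, 0, 0]

```text
time: 12.2
tool_pos: [541.0, 40.5, 102.7]
tcp_rot: [180.0, -0.0, -165.0]
ft_force: [1.9, 0.8, 1.1]
finger_gap: 25.7
grip_force: 25.3
```

>>> servo_tool:
  fingers: [0.02, 0.02, 0.02, 0.02, 0.02]
  linear:
    - [0, 0, 0.0005]
    - [0, 0, 0.001]
    - [0, 0, 0.001]
    - [0, 0, 0.001]
    - [0, 0, 0.001]
  rotation:
    - [0, 0, 0]
    - [0, 0, 0]
    - [0, 0, 0]
    - [0, 0, 0]
    - [0, 0, 0]

```text
time: 12.7
tool_pos: [541.1, 40.5, 101.7]
tcp_rot: [180.0, -0.0, -165.0]
ft_force: [2.4, 0.1, 1.8]
finger_gap: 25.4
grip_force: 25.3
```

>>> servo_tool:
  fingers: [0.02, 0.02, 0.02, 0.02]
  linear:
    - [0, 0, 0.0005]
    - [0, 0, 0.001]
    - [0, 0, 0.001]
    - [0, 0, 0.001]
  rotation:
    - [0, 0, 0]
    - [0, 0, 0]
    - [0, 0, 0]
    - [0, 0, 0]

```text
time: 13.1
tool_pos: [541.1, 40.5, 100.8]
tcp_rot: [-180.0, -0.0, -165.0]
ft_force: [2.6, 1.0, 2.3]
finger_gap: 25.6
grip_force: 25.3
```

>>> servo_tool:
  fingers: [0.02, 0.02, 0.02, 0.02]
  linear:
    - [0, 0, 0.0005]
    - [0, 0, 0.001]
    - [0, 0, 0.001]
    - [0, 0, 0.001]
  rotation:
    - [0, 0, 0]
    - [0, 0, 0]
    - [0, 0, 0]
    - [0, 0, 0]

```text
time: 13.5
tool_pos: [541.1, 40.4, 99.8]
tcp_rot: [-180.0, 0.0, -165.0]
ft_force: [1.3, -0.4, 2.5]
finger_gap: 25.7
grip_force: 25.4
```

>>> servo_tool:
  fingers: [0.02, 0.02, 0.02, 0.02]
  linear:
    - [0, 0, 0.0004]
    - [0, 0, 0.0007]
    - [0, 0, 0.0007]
    - [0, 0, 0.0007]
  rotation:
    - [0, 0, 0]
    - [0, 0, 0]
    - [0, 0, 0]
    - [0, 0, 0]

```text
time: 13.9
tool_pos: [541.3, 40.5, 99.3]
tcp_rot: [-180.0, 0.0, -165.0]
ft_force: [1.2, -0.4, 4.6]
finger_gap: 25.4
grip_force: 25.5
```

>>> servo_tool:
  fingers: [0.02, 0.02, 0.02, 0.02]
  linear:
    - [0, 0, 0.0003]
    - [0, 0, 0.0006]
    - [0, 0, 0.0006]
    - [0, 0, 0.0006]
  rotation:
    - [0, 0, 0]
    - [0, 0, 0]
    - [0, 0, 0]
    - [0, 0, 0]

```text
time: 14.3
tool_pos: [541.2, 40.5, 98.7]
tcp_rot: [-180.0, 0.0, -165.0]
ft_force: [1.6, 0.4, 4.7]
finger_gap: 26.0
grip_force: 25.5
```

>>> servo_tool:
  fingers: [0.02, 0.02, 0.02]
  linear:
    - [0, 0, 0.0002]
    - [0, 0, 0.0004]
    - [0, 0, 0.0004]
  rotation:
    - [0, 0, 0]
    - [0, 0, 0]
    - [0, 0, 0]

```text
time: 14.6
tool_pos: [541.3, 40.5, 98.5]
tcp_rot: [-180.0, 0.0, -165.0]
ft_force: [0.6, 0.4, 6.8]
finger_gap: 25.8
grip_force: 25.7
```

>>> servo_tool:
  fingers: [0.02, 0.02, 0.02]
  linear:
    - [0, 0, 0.0002]
    - [0, 0, 0.0004]
    - [0, 0, 0.0004]
  rotation:
    - [0, 0, 0]
    - [0, 0, 0]
    - [0, 0, 0]

```text
time: 14.9
tool_pos: [541.4, 40.5, 98.4]
tcp_rot: [-180.0, 0.0, -165.0]
ft_force: [-0.4, 1.4, 8.8]
finger_gap: 25.9
grip_force: 25.9
```

>>> servo_tool:
  fingers: [0.02, 0.02, 0.02, 0.02, 0.02]
  linear:
    - [0, 0, 0.0003]
    - [0, 0, 0.0006]
    - [0, 0, 0.0006]
    - [0, 0, 0.0006]
    - [0, 0, 0.0006]
  rotation:
    - [0, 0, 0]
    - [0, 0, 0]
    - [0, 0, 0]
    - [0, 0, 0]
    - [0, 0, 0]

```text
time: 15.4
tool_pos: [541.5, 40.5, 98.3]
tcp_rot: [-180.0, 0.0, -165.0]
ft_force: [-2.6, 0.8, 11.9]
finger_gap: 25.2
grip_force: 26.3
```

```bash
python3 -c "
from h import *
p=r.sense();print(p['tool_pos'],p['tcp_rot'],p['ft_force'],p['wrist_torque'])
"
```

```text
[541.50118037  40.51604419  98.31982026] [-1.79987559e+02  4.45378705e-02 -1.64951068e+02] [-2.58273199  0.79667697 11.85158726] [0.11674257 0.43133403 0.00881902]
```

>>> servo_tool:
  fingers: [0.03, 0.036, 0.04, 0.04, 0.04, 0.04, 0.04, 0.04, 0.04, 0.04]
  linear:
    - [0, 0, 0]
    - [0, 0, 0]
    - [0, 0, 0]
    - [0, 0, 0]
    - [0, 0, -0.005]
    - [0, 0, -0.015]
    - [0, 0, -0.03]
    - [0, 0, -0.05]
    - [0, 0, -0.05]
    - [0, 0, -0.05]
  rotation:
    - [0, 0, 0]
    - [0, 0, 0]
    - [0, 0, 0]
    - [0, 0, 0]
    - [0, 0, 0]
    - [0, 0, 0]
    - [0, 0, 0]
    - [0, 0, 0]
    - [0, 0, 0]
    - [0, 0, 0]

```text
time: 16.4
tool_pos: [542.0, 40.5, 148.6]
tcp_rot: [-180.0, 0.1, -165.0]
ft_force: [0.6, -0.2, -0.5]
finger_gap: 40.0
grip_force: 0.0
```

```bash
python3 -c "
from h import *
s=snap('wrist','w6');p=r.sense();print(p['tool_pos'],p['tcp_rot'],p['ft_force'])
c=cv2.imread('pics/w6.png')[150:420,220:430];cv2.imwrite('pics/w6c.png',cv2.resize(c,None,fx=2.2,fy=2.2,interpolation=cv2.INTER_NEAREST))
"
```

```text
[541.26797714  40.47834288 147.46799509] [-1.79988520e+02  4.16610305e-02 -1.64957000e+02] [-0.21023808 -0.01841425 -0.78109175]
```

View pics/w6c.png

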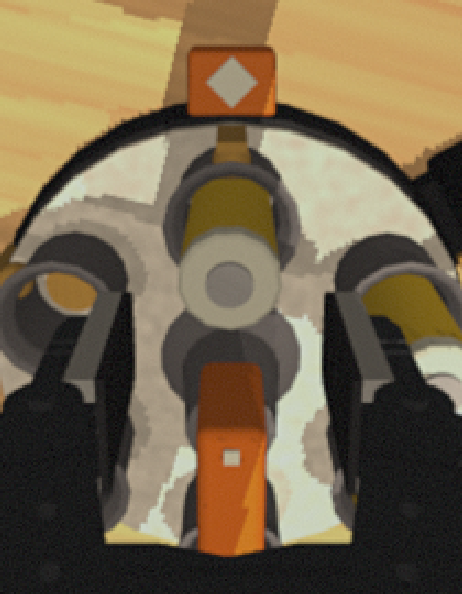

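The picture shows the yellow cell standing upright in the cup at crop (231,280). The carousel has not moved and the knob lies straight ahead along tool −x.

>>> servo_tool:
  fingers: [0.04, 0.04, 0.04, 0.04, 0.04, 0.04, 0.04, 0.04]
  linear:
    - [-0.03, 0, 0]
    - [-0.061, 0, 0]
    - [-0.061, 0, 0]
    - [-0.061, 0, 0.015]
    - [-0.061, 0, 0.03]
    - [-0.061, 0, 0.046]
    - [-0.061, 0, 0.046]
    - [-0.061, 0, 0.046]
  rotation:
    - [0, 0, 0]
    - [0, 0, 0]
    - [0, 0, 0]
    - [0, 0, 0]
    - [0, 0, 0]
    - [0, 0, 0]
    - [0, 0, 0]
    - [0, 0, 0]

```text
time: 17.25
tool_pos: [598.9, 56.2, 100.1]
tcp_rot: [180.0, -0.1, -165.0]
ft_force: [-0.3, -0.2, 0.1]
finger_gap: 40.1
grip_force: 0.0
```

>>> servo_tool:
  fingers: [0.02, 0.012, 0.012, 0.012, 0.012]
  linear:
    - [0, 0, 0]
    - [0, 0, 0]
    - [0, 0, 0]
    - [0, 0, 0]
    - [0, 0, 0]
  rotation:
    - [0, 0, 0]
    - [0, 0, 0]
    - [0, 0, 0]
    - [0, 0, 0]
    - [0, 0, 0]
  force: 50

```text
time: 17.75
tool_pos: [600.5, 56.8, 102.3]
tcp_rot: [180.0, 0.1, -164.9]
ft_force: [-4.5, 3.3, 6.6]
finger_gap: 17.2
grip_force: 50.5
```

>>> servo_tool:
  fingers: [0.012, 0.012, 0.012, 0.012, 0.012, 0.012, 0.012, 0.012, 0.012, 0.012]
  linear:
    - [0, 0, 0]
    - [0, 0, 0]
    - [0, 0, 0]
    - [0, 0, 0]
    - [0, 0, 0]
    - [0, 0, 0]
    - [0, 0, 0]
    - [0, 0, 0]
    - [0, 0, 0]
    - [0, 0, 0]
  rotation:
    - [0, 0, 3]
    - [0, 0, 6]
    - [0, 0, 10]
    - [0, 0, 14]
    - [0, 0, 18]
    - [0, 0, 22]
    - [0, 0, 26]
    - [0, 0, 30]
    - [0, 0, 30]
    - [0, 0, 30]

```text
time: 18.75
tool_pos: [600.4, 57.4, 102.3]
tcp_rot: [179.9, 0.0, 165.1]
ft_force: [-3.6, 6.5, 6.1]
finger_gap: 17.5
grip_force: 50.5
```

```bash
python3 -c "
from h import *
p=r.sense();print(p['tool_pos'],p['tcp_rot'],p['ft_force'],p['wrist_torque'],p['joint_pos'])
"
```

```text
[600.42629396  57.35778639 102.29040087] [1.79911435e+02 4.65915944e-02 1.65065294e+02] [-3.60272639  6.5183615   6.06904398] [ 0.67087381  0.60622521 -0.09094799] [ 5.45373456e-01  1.44753202e+01  9.32762254e+01  7.65916537e-02
  7.21799296e+01 -7.45433524e+01]
```

>>> servo_tool:
  fingers: [0.012, 0.012, 0.012, 0.012, 0.012, 0.012, 0.012, 0.012, 0.012, 0.012]
  linear:
    - [0, 0, 0]
    - [0, 0, 0]
    - [0, 0, 0]
    - [0, 0, 0]
    - [0, 0, 0]
    - [0, 0, 0]
    - [0, 0, 0]
    - [0, 0, 0]
    - [0, 0, 0]
    - [0, 0, 0]
  rotation:
    - [0, 0, 4]
    - [0, 0, 8]
    - [0, 0, 12]
    - [0, 0, 16]
    - [0, 0, 20]
    - [0, 0, 24]
    - [0, 0, 28]
    - [0, 0, 30]
    - [0, 0, 30]
    - [0, 0, 30]

```text
time: 19.75
tool_pos: [600.7, 57.8, 102.3]
tcp_rot: [179.9, -0.0, 135.1]
ft_force: [-1.9, 9.0, 3.9]
finger_gap: 17.3
grip_force: 50.3
```

>>> servo_tool:
  fingers: [0.012, 0.012]
  linear:
    - [0, 0, 0]
    - [0, 0, 0]
  rotation:
    - [0, 0, 0]
    - [0, 0, 0]

```text
time: 19.95
tool_pos: [600.7, 57.8, 102.3]
tcp_rot: [179.8, -0.0, 135.1]
ft_force: [-1.7, 7.7, 3.9]
finger_gap: 17.4
grip_force: 50.3
```

```bash
python3 -c "
from h import *
p=r.sense();print(p['tool_pos'],p['tcp_rot'],p['ft_force'],p['wrist_torque'])
"
```

```text
[600.70205218  57.79492075 102.30359299] [ 1.79847358e+02 -3.58602810e-03  1.35080341e+02] [-1.65448254  7.71087465  3.89575156] [ 0.92260752  0.40408664 -0.12069911]
```

>>> servo_tool:
  fingers: [0.025, 0.035, 0.04, 0.04, 0.04, 0.04, 0.04, 0.04, 0.04, 0.04]
  linear:
    - [0, 0, 0]
    - [0, 0, 0]
    - [0, 0, 0]
    - [0, 0, -0.01]
    - [0, 0, -0.03]
    - [0, 0, -0.06]
    - [0, 0, -0.1]
    - [0, 0, -0.14]
    - [0, 0, -0.18]
    - [0, 0, -0.18]
  rotation:
    - [0, 0, 0]
    - [0, 0, 0]
    - [0, 0, 0]
    - [0, 0, 0]
    - [0, 0, 0]
    - [0, 0, 0]
    - [0, 0, 0]
    - [0, 0, 0]
    - [0, 0, 0]
    - [0, 0, 0]

```text
time: 20.95
tool_pos: [603.0, 56.1, 290.2]
tcp_rot: [179.5, 0.5, 135.0]
ft_force: [0.6, -0.2, 0.5]
finger_gap: 39.9
grip_force: 0.0
```

>>> servo_tool:
  fingers: [0.04, 0.04, 0.04, 0.04, 0.04]
  linear:
    - [0, 0, 0]
    - [0, 0, 0]
    - [0, 0, 0]
    - [0, 0, 0]
    - [0, 0, 0]
  rotation:
    - [0, 0, 0]
    - [0, 0, 0]
    - [0, 0, 0]
    - [0, 0, 0]
    - [0, 0, 0]

```text
time: 21.45
tool_pos: [599.6, 56.3, 280.1]
tcp_rot: [-179.9, -0.1, 135.0]
ft_force: [-0.7, -0.5, 0.1]
finger_gap: 40.2
grip_force: 0.0
```

```bash
python3 -c "
from h import *
s=snap('wrist','w7');p=r.sense();print(p['tool_pos'],p['time'])
c=cv2.imread('pics/w7.png')[100:400,200:500];cv2.imwrite('pics/w7c.png',cv2.resize(c,None,fx=1.9,fy=1.9,interpolation=cv2.INTER_NEAREST))
"
```

```text
[599.7450625   56.27829683 280.34229222] 21.5
```

View pics/w7c.png

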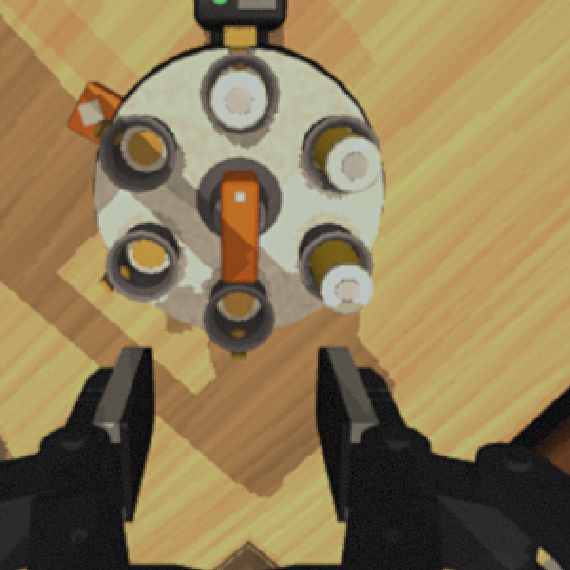

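The loaded cell stands at the post at crop (239,97), in line with the knob, and the gripper is clear of everything. I'll hand in.

```bash
python3 -c "
from bench import r
print(r.hand_in())"
```

```text
the job is handed in; nothing more can be done
None
```

I handed the job in at about 21.5 s: the cell is pressed home on its disc (about 12 N at the wrist), the carousel is turned one click clockwise to the charging post, and the gripper is clear; the hand-in returned no verdict.

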